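Take a bun with the tongs

TASK

Take the spring tongs from their rest and use them to pick the small round bun off the bread board: squeeze the tongs on it, never touch it with the gripper itself, and leave the two other breads where they lie. Lift the bun about 10 cm clear of the board and finish while holding it there, still and squeezed in the tongs, ready for the customer's bag.

Things in the scene. Friction and masses are not known exactly. Their poses are not given: they have to be found in the camera images.
- tongs_grip (a point): Where to grip the steel spring tongs, which lie on their side on the rest: on their midline, midway between the flat stretches (50 mm long, 4 mm thick) of the two arms, half-way up (z = 0.029 on the rest). x axis: along the midline from tail to jaws; y: to the left arm; z up. Open as they lie, the arms are 55 mm apart here over their outsides, splayed 7.5 degrees each, wider towards the jaws.
- tongs_jaws (a point): Midway between the two jaws, half-way up, 95 mm ahead (+x) of tongs_grip, same axes; the bun belongs here when squeezed. Each jaw is a shallow V, hollow side in, 48 mm long, 26 mm tall. Open: 112 mm between their insides, 120 mm over their outsides. Arms 49 mm wide at tongs_grip: jaws about 100 mm apart inside; 30 mm wide: the jaws close on the bun and the flat stretches are parallel.
- tongs_left: The tongs' left arm (+y side) with its jaw, turning on the hinge; its origin is on the hinge axis at the underside.
- tongs_right: The tongs' right arm (-y side) with its jaw, turning on the hinge; its origin is on the hinge axis at the underside.
- tongs: The tongs as a whole: 220 mm long, 26 mm tall as they lie, 0.12 kg; origin 13 mm below tongs_grip, same axes. The arms join at a hinge (20 mm wide) 95 mm behind tongs_grip and move equally. A spring holds them open: squeezing at tongs_grip takes about 4 N to start, 4.5 N at 49 mm, 7 N at 30 mm. Held part-squeezed, 45 to 50 mm, they can be carried with the jaws open.
- bun_center (a point): The small round bun, brown crust with a cross mark on top: 56 mm across, 40 mm high, 30 to 65 g, sides upright between 14 and 26 mm up. This point is its centre, half-way up (z = 0.05 on the board).
- bun: The same bun; origin at the centre of its underside.
- finger_roll_center (a point): Bystander: oblong finger roll, 92 mm long (its x), 38 mm wide, 32 mm high; point at its centre.
- bagel_center (a point): Bystander: ring-shaped bagel, 80 mm across, 30 mm high, with a hole; point at its centre.
- board: Wooden bread board fixed on the counter, 130 mm (its x) by 400 mm (its y), 30 mm thick, top at z = 0.03; origin at the centre of its underside. The three breads lie in a row along its y, about 135 mm apart, in any order, near mid-width. Its -x side faces the robot and is free for the tongs to come in over.
- tongs_rest: Fixed black rest, 190 x 100 mm, left or right of the board: a 4 mm foot plate with two cross bars, tops at z = 0.016, under the tongs' front and tail; nothing but the plate under tongs_grip. Origin at its underside, about below tongs_grip at the start. On the board's other side is a low coin dish, 110 mm across.
Things that resemble listed ones, but are neither listed nor needed, are in the scene too. What is shaped like the tongs but green is not meant.

How it is judged:
By the outcome, as a careful person would: the job done as asked, in the order asked, and still so for the second after the job is handed in, while the arm keeps its last pose, push and grip.
It also fails if it takes over 40 s, if anything falls off the work surface, if the arm or the gripper's body presses on something with over 40 N, if the wrist force passes 120 N, or if a joint passes its speed limit or range.

ROBOT

A 6-joint arm with a two-finger parallel gripper is mounted at the origin on the work surface. World frame = base frame: x ahead of the robot, y to its left, z up, the work surface at z = 0. Lengths are in mm, angles in degrees, forces in N, time in s.
With the tool pointing down it reaches from about 300 to 850 mm from the base axis. Payload 4.2 kg.
Tool frame: the origin (TCP) lies between the finger pads; the fingertips stand 22 mm ahead of it and the grasp point (between the pads) lies 3 mm ahead of it; z points along the fingers, y is the direction in which the jaws open and shut (so a half turn about z gives the same grasp; the last joint's range is limited). The gripper opens to 91 mm and grips with 3 to 60 N. Pads are 32 mm wide; open, the fingers measure 118 mm over their backs; the gripper's body (76 mm by 178 mm) begins 60 mm behind the grasp point.
Start: joints at [66.177, 18.312, 89.639, -0, 72.044, -1.146], TCP at [221.692, 530.56, 235.976] pointing down, gripper open.
Joint ranges: [-177.97, 177.97], [-48.28, 115.42], [12.27, 149.76], [-77.06, 257.06], [2.81, 150.46], [-146.56, 146.56]. Speed limits (degrees/s): [147.25, 147.25, 180, 180, 180, 180].

INTERFACE

Orientations are given as [roll, pitch, yaw] about the fixed x, y, z axes, in that order (R = Rz(yaw) Ry(pitch) Rx(roll)).
In Python, from workcell import * gives the robot as it stands.
- The arm moves only by the shell command python3 -m jog 'ROWS' [OPENING] [FORCE]. ROWS is text: rows parted by semicolons, each of 6 numbers parted by spaces: the shift along the tool's x, y, z in units of 0.5 m (1.0 is 0.5 m), then the turn, a rotation vector about the tool's x, y, z in units of pi/2 rad (1.0 is pi/2 rad). A call has 1 to 20 rows; each row is the pose to reach, as a shift and turn from the pose measured when the call began, along the tool's axes at that moment; what a row does not reach only later rows make up. A row lasts 1/12 s, in which the tool goes at most 41.7 mm and 7.16 degrees, less where a joint would pass 70% of its speed; a pose out of reach is approached as far as the arm can. A call with a number of a shift or a turn outside -1 to 1 is refused whole. A call with a gripper value outside its range is refused whole. OPENING is the opening, from -1 (shut) to 1 (fully open), set as the call begins (- or left out, the last holds). The fingers move at their own pace and stop on an object; FORCE is the grip in N (left out, the last holds). Time passes only in rows, so rows that repeat a pose let the fingers close. It gives the time, the measured TCP pose, the force and the opening at its end, in the units of the state.
- state(): the state, without advancing time (a new reading comes with each control period).
- grab_frame(name): name is "scene" or "top" or "wrist"; returns the picture (480x640x3 uint8, red, green, blue); there is no depth.
- calibration(name): a dict with "mtx" (3x3 intrinsics, pixels), "rvec" (rotation vector, rad) and "tvec" (3), from world to camera coordinates, as OpenCV has them. Camera axes: x right, y down, z forward; pixel columns grow to the right and rows downward; lengths in mm; the calibration is good to about 2 mm. A picture is of the moment at which its call begins: read the wrist's pose just before it. calibration takes no time and is no camera call; for the wrist camera it gives the pose at the moment of the call.
- job_done(): hands the job in, once; it reports no verdict.
Trained networks look in the newest picture that a camera, given by its name, has taken for a name from the list of things; names that differ only in an ending like _2 or _b are one class to them, and where a whole thing is asked for, a point or a joint stands for the part that bears it (a point fixed in the world has none). Each returns a list of dicts, best first, with "confidence" (0 to 1); they miss things now and then, are a little off and sometimes report something else, mostly with a low value. They report only what shows in the picture. A call takes as long as a camera call. They do not tell look-alikes from the thing itself.
- spot_in(query, camera): "rect" ([left, top, right, bottom] in pixels, round what is visible of it).
- tip_of(query, camera): "location" ([column, row] in pixels: a listed point, or the origin of a listed thing).
The state is a dict: "time_s": time; "qpos": joint angles; "qvel": joint speeds; "effort": joint torques, N m; "ee_pos": TCP position; "ee_rot": TCP orientation; "force": force on the tool from outside, world axes, zero at the start; "torque": the same for the moment, N m; "gripper_width": finger opening in mm.
Only numpy, scipy, OpenCV 4.12 (cv2) and the standard library are available. Lean on these libraries where they do the work, as an engineer would, in place of code of your own. Each camera call takes 0.05 s, during which the arm holds its last target. There are 200 camera calls.

## Working session

There is one attempt and no reset: what is moved stays moved. The work goes in short steps, Python scripts to look and compute and a shell command to move; the robot and the scene stay as the last step left them, time stands still between calls to the robot, and variables do not carry over. Pictures are saved under pics/ and viewed, about 8 in all and at most 12, crops included, and the job is handed in when it is done.

```bash
mkdir -p pics; ls; cat > h.py <<'E'
from workcell import *
import numpy as np, cv2
from scipy.spatial.transform import Rotation as R
def snap(cam,fn=None):
    c=calibration(cam); im=grab_frame(cam)
    if fn: cv2.imwrite('pics/'+fn,im[:,:,::-1])
    return im,c
def ray(c,px):
    M=cv2.Rodrigues(np.array(c['rvec'],float))[0]; t=np.array(c['tvec'],float).ravel()
    d=M.T@np.linalg.inv(np.array(c['mtx'],float))@np.array([px[0],px[1],1.]); return -M.T@t,d/np.linalg.norm(d)
def atz(c,px,z):
    o,d=ray(c,px); return o+d*(z-o[2])/d[2]
def tri(rays):
    A=0;b=0
    for o,d in rays:
        P=np.eye(3)-np.outer(d,d);A=A+P;b=b+P@o
    return np.linalg.solve(A,b)
def proj(c,p): return cv2.projectPoints(np.array([p],float),np.array(c['rvec'],float),np.array(c['tvec'],float),np.array(c['mtx'],float),None)[0].ravel()
def rel(p,yawpose):
    """jog units from present pose to TCP p with tool RPY yawpose"""
    s=state(); R0=R.from_euler('xyz',s['ee_rot'],degrees=True)
    d=R0.inv().apply(np.array(p)-s['ee_pos'])/500
    r=(R0.inv()*R.from_euler('xyz',yawpose,degrees=True)).as_rotvec()/(np.pi/2)
    return np.round(d,4),np.round(r,4)
E
python3 - <<'E'
from h import *
np.set_printoptions(precision=1,suppress=True)
print(state())
for cam in('scene','top'):
    im,c=snap(cam,cam+'0.png')
    for q in('tongs_grip','tongs_jaws','tongs','bun_center','finger_roll_center','bagel_center','board','tongs_rest'):
        for r in tip_of(q,cam)[:3]: print(cam,q,np.array(r['location']),round(r['confidence'],2),atz(c,r['location'],{'t':29,'b':50}.get(q[0],45) if 'board' not in q else 0))
a=cv2.imread('pics/scene0.png');b=cv2.imread('pics/top0.png')
E
```

```text
pics
{'time_s': 0.0, 'qpos': array([66.2, 18.4, 89.7, -0. , 72. , -1.1]), 'qvel': array([ 0. ,  0.1, -0.1,  0. ,  0. , -0.1]), 'effort': array([ -0. , -41.2, -23.2,   0.1,   0. ,  -0. ]), 'ee_pos': array([221.5, 530.1, 235.1]), 'ee_rot': array([-179.9,   -0. ,  157.3]), 'force': array([-0.3, -0.6, -0.3]), 'torque': array([-0.1,  0. , -0. ]), 'gripper_width': 91.1207359995444}
scene tongs_grip [394.5 213.4] 0.87 [333.4 183.   29. ]
scene tongs_grip [213.7 188.9] 0.78 [ 205.7 -280.1   29. ]
scene tongs_grip [171.6 279.7] 0.59 [ 484.2 -372.2   29. ]
scene tongs_jaws [379.7 187.6] 0.91 [242.8 157.8  29. ]
scene tongs_jaws [245.5 197.9] 0.56 [ 245.2 -196.2   29. ]
scene tongs [210.8 190.7] 0.98 [ 211.3 -287.6   29. ]
scene tongs [393.4 218.7] 0.69 [350.3 177.6  29. ]
scene tongs [175.2 280.5] 0.58 [ 487.2 -363.5   29. ]
scene bun_center [310.1 300.5] 0.59 [583.5 -50.1  50. ]
scene finger_roll_center [254.3 315.6] 0.76 [ 608.1 -176.9   45. ]
scene board [312.8 313.7] 0.95 [589.5 -45.7   0. ]
scene board [170.8 275.3] 0.39 [ 451.6 -382.5    0. ]
scene tongs_rest [175.4 281.6] 0.97 [ 490.4 -362.9   29. ]
top tongs_grip [446.2 334.1] 0.61 [ 208.2 -285.6   29. ]
top tongs_grip [256.6 292.8] 0.59 [316.9 188.5  29. ]
top tongs [260.1 291.7] 0.82 [319.6 179.6  29. ]
top tongs [473.1 228.2] 0.62 [ 472.8 -366.8   29. ]
top tongs [445.3 338. ] 0.61 [ 198.7 -282.9   29. ]
top bun_center [346.6 183.7] 0.59 [591.1 -45.9  50. ]
top finger_roll_center [403.2 179. ] 0.76 [ 601.5 -191.5   45. ]
top bagel_center [294.  190.2] 0.61 [577.   89.4  50. ]
top board [345.9 185.7] 0.59 [597.8 -45.6   0. ]
top tongs_rest [471.7 229.3] 0.93 [ 470.1 -363.1   29. ]
```

View pics/top0.png

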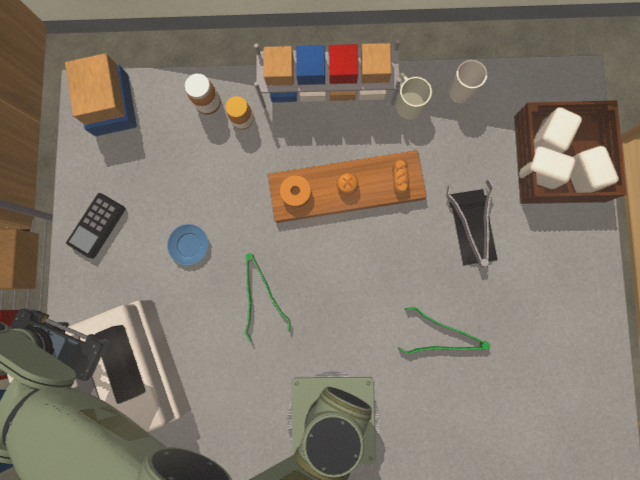

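View pics/scene0.png

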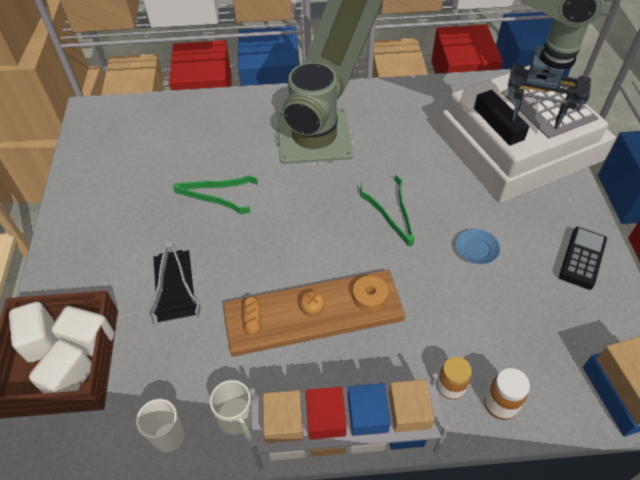

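The steel tongs are at top (472,228) / scene (175,281), on the black rest. The look-alikes are green tongs at top (446,335) and (258,292), so I rule those out. The bun with the cross is in the middle of the board at top (347,183), with the bagel at (295,190) and the roll at (401,177). Next I'll work out poses for a wrist look.

```bash
python3 - <<'E'
from h import *
np.set_printoptions(precision=3,suppress=True)
c=calibration('top');s=calibration('scene')
g=tri([ray(c,(471.7,229)),ray(s,(175.3,281))]);print('rest/tongs',g)
print('bun',tri([ray(c,(346.6,183.7)),ray(s,(310.1,300.5))]))
h=atz(c,(484,263),29);j=atz(c,(470,188),29);print(h,j,np.degrees(np.arctan2(*(j-h)[1::-1])))
w=calibration('wrist');o,d=ray(w,(320,240));st=state();R0=R.from_euler('xyz',st['ee_rot'],degrees=True)
print('cam in tool',R0.inv().apply(o-st['ee_pos']),R0.inv().apply(d),w['mtx'][0])
print(rel([470,-365,300],[180,0,10]))
E
```

```text
rest/tongs [ 473.842 -369.208    7.013]
bun [588.889 -47.912  58.775]
[ 383.467 -389.072   29.   ] [ 577.851 -364.807   29.   ] 7.115422764934799
cam in tool [  75.107    0.456 -148.503] [-0.263  0.016  0.965] [401.571   0.    313.896]
(array([-1.149, -1.461, -0.128]), array([ 0.   , -0.   ,  1.637]))
```

```bash
r="-0.68 -0.69 -0.13 0 0 0.8"; python3 -m jog '-0.68 -0.69 -0.13 0 0 0.8;-0.68 -0.69 -0.13 0 0 0.8;-0.68 -0.69 -0.13 0 0 0.8;-0.68 -0.69 -0.13 0 0 0.8;-0.68 -0.69 -0.13 0 0 0.8;-0.68 -0.69 -0.13 0 0 0.8;-0.68 -0.69 -0.13 0 0 0.8;-0.68 -0.69 -0.13 0 0 0.8;-0.68 -0.69 -0.13 0 0 0.8;-0.68 -0.69 -0.13 0 0 0.8;-0.68 -0.69 -0.13 0 0 0.8;-0.68 -0.69 -0.13 0 0 0.8;-0.68 -0.69 -0.13 0 0 0.8' 1 20; python3 -c "
from h import *
print(rel([460,-375,270],[180,0,7]))"
```

```text
time_s: 1.98
ee_pos: [404.4, 76.9, 302.0]
ee_rot: [179.8, 0.1, 85.0]
force: [-0.2, -0.3, -0.3]
gripper_width: 91.3
(array([-0.8905,  0.19  ,  0.0661]), array([ 2.600e-03, -6.000e-04,  8.662e-01]))
```

```bash
python3 -m jog '-0.89 0.19 0.066 0 0 0.866;-0.89 0.19 0.066 0 0 0.866;-0.89 0.19 0.066 0 0 0.866;-0.89 0.19 0.066 0 0 0.866;-0.89 0.19 0.066 0 0 0.866;-0.89 0.19 0.066 0 0 0.866;-0.89 0.19 0.066 0 0 0.866;-0.89 0.19 0.066 0 0 0.866;-0.89 0.19 0.066 0 0 0.866;-0.89 0.19 0.066 0 0 0.866;-0.89 0.19 0.066 0 0 0.866;-0.89 0.19 0.066 0 0 0.866;-0.89 0.19 0.066 0 0 0.866;-0.89 0.19 0.066 0 0 0.866;-0.89 0.19 0.066 0 0 0.866'; python3 - <<'E'
from h import *
np.set_printoptions(precision=1,suppress=True)
im,c=snap('wrist','w1.png')
for q in('tongs_grip','tongs_jaws','tongs','tongs_left','tongs_right'):
    for r in tip_of(q,'wrist')[:2]: print(q,np.array(r['location']),round(r['confidence'],2),atz(c,r['location'],29 if '_g' in q or '_j' in q else 16))
E
```

```text
time_s: 3.23
ee_pos: [460.2, -373.0, 270.3]
ee_rot: [179.9, -0.2, 7.1]
force: [-0.3, 0.6, -0.3]
gripper_width: 91.9
tongs_grip [216.5 414.4] 0.68 [ 211.7 -292.3   29. ]
tongs_jaws [316.9 276.7] 0.41 [ 390.9 -384.6   29. ]
tongs [218.2 408.2] 0.67 [ 209.7 -291.4   16. ]
tongs_left [313.2 278.9] 0.76 [ 383.2 -381.7   16. ]
tongs_right [318.4 278.7] 0.62 [ 384.1 -387.2   16. ]
```

View pics/w1.png

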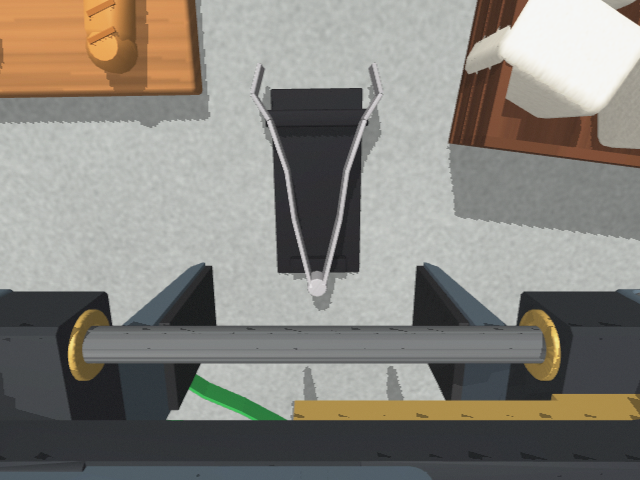

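Steel tongs on the black rest, alone: hinge (317,287), jaw tips (261,66)/(374,65), and flat stretches around (293,195)/(343,195). The green tongs are out of the way at the lower left.

```bash
python3 - <<'E'
from h import *
np.set_printoptions(precision=4,suppress=True)
c=calibration('wrist');t=calibration('top');s=calibration('scene')
H=atz(c,(317,287),42);L=atz(c,(261,66),42);Q=atz(c,(374,65),42);L2=atz(c,(257,93),42);Q2=atz(c,(381,93),42)
print(H,L,Q,L2,Q2,'tipgap',np.linalg.norm(L-Q),np.linalg.norm(L2-Q2))
for a,b in((L,Q),(L2,Q2)):
  m=(a+b)/2-H; print(np.linalg.norm(m),np.degrees(np.arctan2(m[1],m[0])))
# heights from two views: hinge in wrist/top/scene
print('hinge tri',tri([ray(c,(317,287)),ray(t,(484.5,263)),ray(s,(170,244))]))
m=(L+Q)/2-H;u=m/np.linalg.norm(m);G=H+95*u;yaw=np.degrees(np.arctan2(u[1],u[0]))
print('grip',G,yaw, rel([G[0],G[1],110],[180,0,yaw]))
E
```

```text
[ 384.6951 -386.5155   42.    ] [ 582.7582 -312.1877   42.    ] [ 595.8122 -409.7366   42.    ] [ 560.2352 -310.6736   42.    ] [ 573.8873 -419.6304   42.    ] tipgap 98.41838244124742 109.80881172463013
206.1796779324774 7.119380040201582
183.61318871125596 6.68151842977532
hinge tri [ 382.6331 -385.4479   36.0001]
grip [ 478.9627 -374.7414   42.    ] 7.119380040201582 (array([0.0359, 0.0053, 0.3212]), array([ 0.0018, -0.0023, -0.0003]))
```

```bash
python3 -m jog '0.036 0.005 0.3 0 0 0;0.036 0.005 0.3 0 0 0;0.036 0.005 0.3 0 0 0;0.036 0.005 0.3 0 0 0;0.036 0.005 0.3 0 0 0;0.036 0.005 0.3 0 0 0' 1 20; python3 - <<'E'
from h import *
snap('wrist','w2.png')
E
```

```text
time_s: 4.03
ee_pos: [478.6, -374.1, 120.0]
ee_rot: [179.9, -0.1, 7.1]
force: [-0.3, 0.4, 0.8]
gripper_width: 90.9
```

View pics/w2.png

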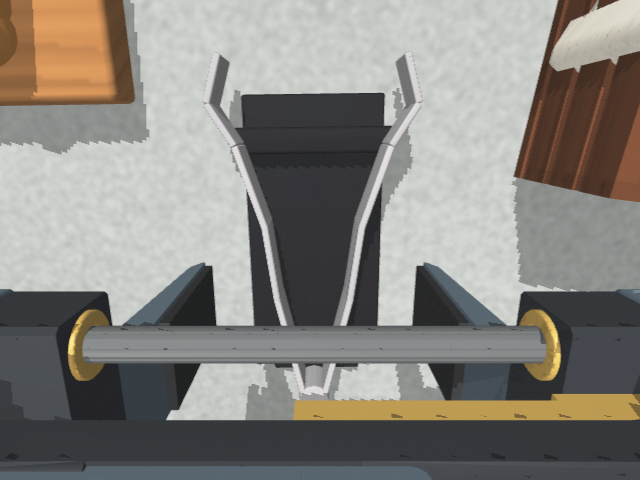

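```bash
python3 - <<'E'
from h import *
np.set_printoptions(precision=4,suppress=True)
c=calibration('wrist')
# first wrist view cal re-created by rigid camera-in-tool (shift only)
s=state();t=np.array([460.2,-373.0,270.3])-s['ee_pos']
def r1(px):
    o,d=ray(c,px);return o+t,d
for n,a,b in(('L',(261,66),(219,54)),('R',(374,65),(410,54)),('Lk',(257,93),(206,101)),('Rk',(381,93),(420,101))):
    print(n,tri([r1(a),ray(c,b)]))
B=(atz(c,(265,222),42)+atz(c,(361,222),42))/2
J=(atz(c,(219,54),42)+atz(c,(410,54),42))/2
K=(atz(c,(206,101),42)+atz(c,(420,101),42))/2
print(B,J,K,np.linalg.norm(atz(c,(265,222),42)-atz(c,(361,222),42)),np.linalg.norm(J-B))
print(np.degrees(np.arctan2(*(J-B)[1::-1])))
E
```

```text
L [ 583.6681 -312.3029   47.1496]
R [ 592.2038 -405.4239   69.0282]
Lk [ 559.2764 -313.9248   72.5257]
Rk [ 573.5843 -416.8704   55.9315]
[ 502.4473 -371.2805   42.    ] [ 591.9665 -360.94     42.    ] [ 568.6995 -363.065    42.    ] 55.92057472003848 90.11450884169292
6.58911618461028
```

The grip point agrees from the bend, the tip and the hinge: about (478,-374), yaw 7, which is where the TCP already is. The widths match a top edge at z=42. I'll go down to TCP z=32 and part-squeeze.

```bash
python3 -m jog '0 0 0.06 0 0 0;0 0 0.12 0 0 0;0 0 0.16 0 0 0;0 0 0.176 0 0 0;0 0 0.176 0 0 0;0 0 0.176 0 0 0' 1 20 && python3 -m jog '0 0 0 0 0 0;0 0 0 0 0 0;0 0 0 0 0 0;0 0 0 0 0 0;0 0 0 0 0 0;0 0 0 0 0 0;0 0 0 0 0 0;0 0 0 0 0 0' 0.04 20
```

```text
time_s: 4.58
ee_pos: [481.3, -376.4, 36.1]
ee_rot: [179.6, -0.4, 7.1]
force: [0.6, -0.8, 0.6]
gripper_width: 91.3
time_s: 5.25
ee_pos: [481.7, -376.7, 36.5]
ee_rot: [179.6, -0.5, 7.1]
force: [0.2, 0.8, 4.6]
gripper_width: 47.0
```

```bash
python3 -m jog '0 0 -0.02 0 0 0;0 0 -0.06 0 0 0;0 0 -0.12 0 0 0;0 0 -0.18 0 0 0;0 0 -0.22 0 0 0;0 0 -0.22 0 0 0;0 0 -0.22 0 0 0'; python3 - <<'E'
from h import *
snap('wrist','w3.png')
print(state()['ee_pos'],state()['gripper_width'],rel([400,-80,190],[180,0,6]))
E
```

```text
time_s: 5.83
ee_pos: [480.8, -376.2, 147.5]
ee_rot: [179.5, -0.5, 7.1]
force: [0.3, 0.4, -2.3]
gripper_width: 47.4
[ 480.00573341 -375.51801504  145.9017216 ] 47.49562334197441 (array([-0.0851, -0.6057, -0.0929]), array([ 0.0043, -0.0045,  0.0122]))
```

View pics/w3.png

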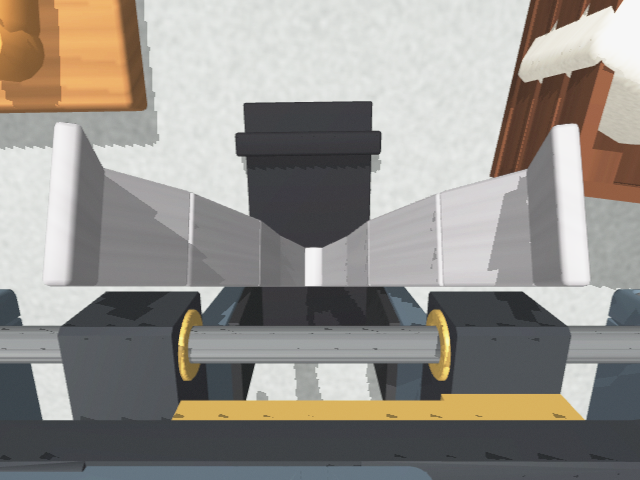

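The wrist view shows that the tongs have swung in the grip. The jaws (55,200)/(570,200) now point up towards the camera and the hinge (313,265) hangs down. I'll check this from the side before mending it.

```bash
python3 - <<'E'
from h import *
im,c=snap('scene');p=proj(c,[480,-375,147]);print(p)
x,y=int(p[0]),int(p[1]);a=im[max(0,y-90):y+110,max(0,x-110):x+130]
b=cv2.resize(a,None,fx=3,fy=2.9,interpolation=cv2.INTER_CUBIC)[:600,:800];cv2.imwrite('pics/s1.png',b[:,:,::-1]);print(a.shape,max(0,x-110),max(0,y-90))
E
```

```text
[158.92152834 249.20856082]
(200, 240, 3) 48 159
```

View pics/s1.png

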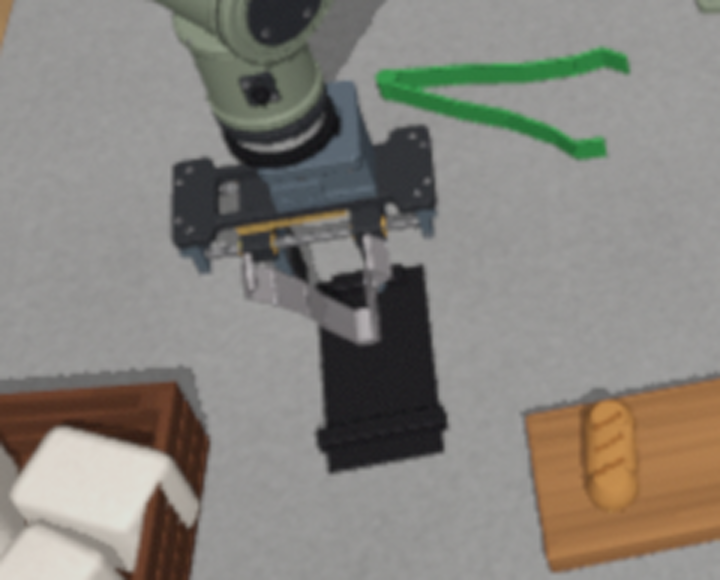

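Confirmed: the jaws lean up against the gripper body and the tail hangs. Because the arms are splayed, the pads touched only along their front edge, ahead of the centre of mass. To mend it, I'll carry the tongs to the free counter in front of the board, set the tail down while moving forward so they swing flat, release, and regrip further back.

```bash
python3 -c "
from h import *
print(state()['ee_pos'],rel([315,-80,190],[180,0,5]))
for p in [(245,-200),(255,182)]: print(p)
c=calibration('top')
for px in [(272,220),(427,200),(347,211)]: print(atz(c,px,30))
"
```

```text
[ 479.65646446 -375.2073756   144.99846471] (array([-0.2533, -0.6261, -0.0949]), array([ 0.0034, -0.0037,  0.0233]))
(245, -200)
(255, 182)
[503.83399696 148.76953305  30.        ]
[ 548.37354058 -252.87100343   30.        ]
[523.66315095 -46.05025264  30.        ]
```

```bash
python3 -m jog '0 0 -0.04 0 0 0;0 -0.02 -0.09 0 0 0;-0.02 -0.06 -0.09 0 0 0;-0.04 -0.12 -0.09 0 0 0;-0.07 -0.18 -0.09 0 0 0;-0.1 -0.24 -0.09 0 0 0.01;-0.12 -0.3 -0.09 0 0 0.02;-0.14 -0.36 -0.09 0 0 0.02;-0.17 -0.42 -0.09 0 0 0.02;-0.19 -0.48 -0.09 0 0 0.02;-0.22 -0.54 -0.09 0 0 0.02;-0.24 -0.59 -0.09 0 0 0.02;-0.253 -0.626 -0.09 0 0 0.023;-0.253 -0.626 -0.09 0 0 0.023' && python3 - <<'E'
from h import *
im,c=snap('wrist')
im2,c2=snap('scene')
s=state();print(s['ee_pos'],s['gripper_width'],s['ee_rot'])
p=proj(c2,s['ee_pos']);x,y=int(p[0]),int(p[1]);a=im2[y-70:y+80,x-70:x+70]
cv2.imwrite('pics/m.png',np.hstack([cv2.resize(im,(520,390)),cv2.resize(a,(280,390))])[:,:,::-1])
E
```

```text
time_s: 7.1
ee_pos: [311.4, -77.4, 185.8]
ee_rot: [179.9, -0.0, 5.2]
force: [0.9, -1.4, -1.8]
gripper_width: 47.4
[314.58899012 -79.79906346 186.76930797] 47.35481272842649 [179.70814779  -0.24935278   5.13021419]
```

View pics/m.png

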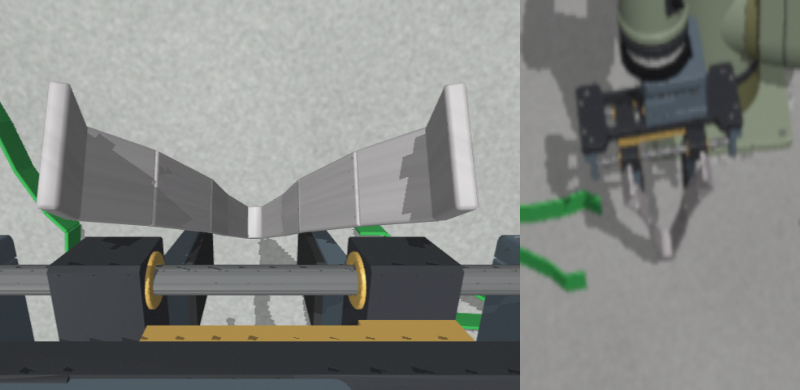

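```bash
python3 -m jog '0 0 0.05 0 0 0;0 0 0.1 0 0 0;0.01 0 0.12 0 0 0;0.03 0 0.13 0 0 0;0.05 0 0.14 0 0 0;0.07 0 0.15 0 0 0;0.09 0 0.165 0 0 0;0.11 0 0.18 0 0 0;0.12 0 0.2 0 0 0;0.12 0 0.22 0 0 0;0.12 0 0.24 0 0 0;0.12 0 0.24 0 0 0' && python3 - <<'E'
from h import *
im,c=snap('wrist')
im2,c2=snap('scene')
s=state();print(s['ee_pos'],s['gripper_width'],s['ee_rot'],s['force'])
p=proj(c2,s['ee_pos']);x,y=int(p[0]),int(p[1]);a=im2[y-70:y+80,x-70:x+70]
cv2.imwrite('pics/m2.png',np.hstack([cv2.resize(im,(520,390)),cv2.resize(a,(280,390))])[:,:,::-1])
E
```

```text
time_s: 8.2
ee_pos: [375.9, -75.1, 66.0]
ee_rot: [179.7, -0.2, 5.1]
force: [-0.1, 0.1, -1.1]
gripper_width: 47.6
[375.96485719 -75.16634971  67.13023249] 47.51226668189588 [179.70160146  -0.2672797    5.13322405] [ 0.00483118 -0.57664128 -1.77499545]
```

View pics/m2.png

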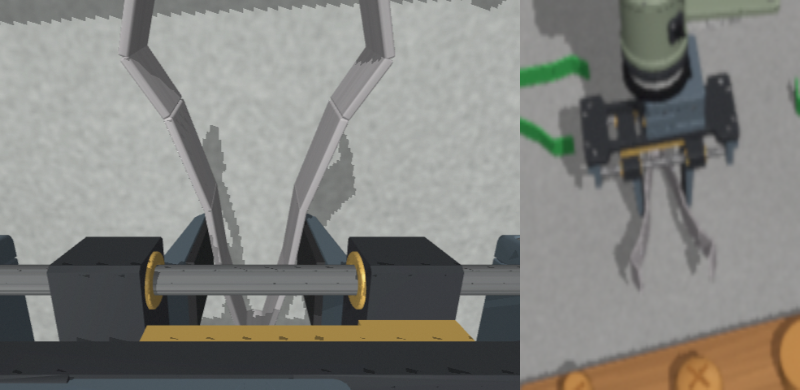

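It swung back: the jaws now point forward, nearly level. I'll lower it flat and release gently.

```bash
python3 -m jog '0 0 0.02 0 0 0;0 0 0.04 0 0 0;0 0 0.06 0 0 0;0 0 0.075 0 0 0;0 0 0.08 0 0 0;0 0 0.08 0 0 0' && python3 -m jog '0 0 0 0 0 0;0 0 0 0 0 0;0 0 0 0 0 0;0 0 0 0 0 0;0 0 0 0 0 0' 1 && python3 -m jog '0 0 -0.1 0 0 0;0 0 -0.2 0 0 0;-0.02 0 -0.3 0 0 0;-0.02 0 -0.3 0 0 0;-0.02 0 -0.3 0 0 0' && python3 - <<'E'
from h import *
im,c=snap('wrist','w4.png'); s=state(); print(s['ee_pos'],s['ee_rot'],c)
E
```

```text
time_s: 8.8
ee_pos: [376.8, -75.5, 27.3]
ee_rot: [179.7, -0.3, 5.1]
force: [-0.0, 0.3, -1.8]
gripper_width: 47.5
time_s: 9.22
ee_pos: [377.0, -75.5, 27.5]
ee_rot: [179.7, -0.3, 5.1]
force: [-0.6, 1.0, 0.5]
gripper_width: 77.7
time_s: 9.63
ee_pos: [368.7, -76.4, 182.6]
ee_rot: [179.5, -1.0, 5.1]
force: [0.5, -0.6, -0.3]
gripper_width: 91.0
[367.46904742 -76.05531442 179.98798831] [179.55055452  -0.73037785   5.12403421] {'mtx': array([[401.57086579,   0.        , 313.8956253 ],
       [  0.        , 401.57086579, 240.45965621],
       [  0.        ,   0.        ,   1.        ]]), 'rvec': array([-2.17064568,  1.98580149,  0.23817644]), 'tvec': array([-110.25888074,  336.675741  ,  427.45362891])}
```

View pics/w4.png

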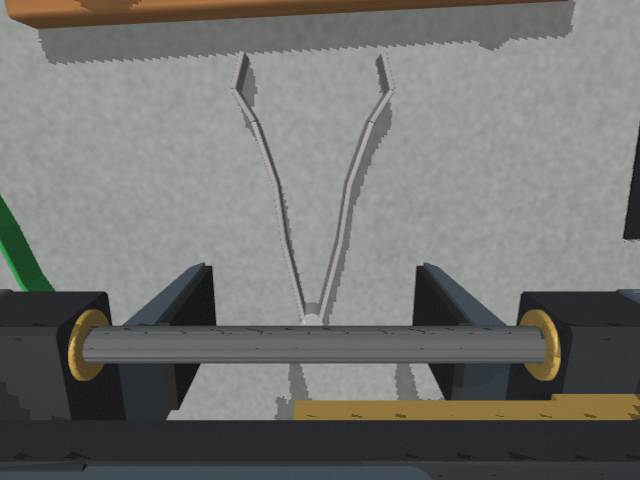

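The tongs lie flat with the jaws forward: hinge (312,318), bends (276,183)/(349,183), tips (244,55)/(382,55).

```bash
python3 - <<'E'
from h import *
np.set_printoptions(precision=4,suppress=True)
c=calibration('wrist')
f=lambda a,b:((atz(c,a,26)+atz(c,b,26))/2,np.linalg.norm(atz(c,a,26)-atz(c,b,26)))
H=atz(c,(312,318),26);B,b=f((276,183),(349,183));K,k=f((234,90),(392,90));T,t=f((244,55),(382,55))
print(H,B,K,T,b,k,t)
u=(T-H)/np.linalg.norm(T-H);yaw=np.degrees(np.arctan2(u[1],u[0]))
print(yaw,[(np.dot(q-H,u)) for q in(B,K,T)])
G=B-40*u;print(G,rel([G[0],G[1],100],[180,0,yaw]))
E
```

```text
[295.2652 -81.5363  26.    ] [405.3385 -72.1243  26.    ] [471.0213 -66.6707  26.    ] [493.9028 -64.5948  26.    ] 54.94053594545211 112.4151748377316 96.20639586684977
4.874877627803695 [np.float64(110.47488274209763), np.float64(176.38360792591413), np.float64(199.35875795501403)]
[365.4832 -75.5235  26.    ] (array([-0.0059, -0.0027,  0.1599]), array([ 0.005 , -0.0081,  0.0027]))
```

```bash
python3 -m jog '0 -0.001 0.07 0 -0.008 0;0 -0.001 0.14 0 -0.008 0;0 -0.001 0.2 0 -0.008 0;0 -0.001 0.25 0 -0.008 0;0 -0.001 0.25 0 -0.008 0;0 -0.001 0.25 0 -0.008 0;0 -0.001 0.25 0 -0.008 0' && python3 -c "
from h import *
print(state()['ee_rot'],rel([367.5,-75.5,24],[180,0,4.9]))"
```

```text
time_s: 10.27
ee_pos: [369.4, -76.4, 55.3]
ee_rot: [179.5, -0.0, 5.1]
force: [-0.3, -1.1, 0.7]
gripper_width: 91.2
[ 1.79549868e+02 -1.11062088e-02  5.12361113e+00] (array([-0.0037, -0.0027,  0.0625]), array([ 0.005 , -0.0001,  0.0025]))
```

```bash
python3 -m jog '-0.004 -0.002 0.03 0.005 0 0;-0.004 -0.002 0.05 0.005 0 0;-0.004 -0.002 0.0625 0.005 0 0;-0.004 -0.002 0.0625 0.005 0 0;-0.004 -0.002 0.0625 0.005 0 0' && python3 -m jog '0 0 0 0 0 0;0 0 0 0 0 0;0 0 0 0 0 0;0 0 0 0 0 0;0 0 0 0 0 0;0 0 0 0 0 0;0 0 0 0 0 0;0 0 0 0 0 0;0 0 0 0 0 0' 0 20 && python3 -m jog '0 0 -0.005 0 0 0;0 0 -0.015 0 0 0;0 0 -0.03 0 0 0;0 0 -0.045 0 0 0;0 0 -0.06 0 0 0;0 0 -0.07 0 0 0;0 0 -0.07 0 0 0' && python3 - <<'E'
from h import *
im,c=snap('wrist','w5.png'); s=state(); print(s['ee_pos'],s['ee_rot'],s['force'])
E
```

```text
time_s: 10.68
ee_pos: [368.0, -76.0, 24.7]
ee_rot: [180.0, -0.1, 5.1]
force: [-0.5, -0.7, 0.2]
gripper_width: 91.2
time_s: 11.43
ee_pos: [368.4, -76.1, 24.9]
ee_rot: [180.0, -0.1, 5.1]
force: [-0.0, -0.6, 2.0]
gripper_width: 46.0
time_s: 12.02
ee_pos: [369.2, -76.3, 61.2]
ee_rot: [179.9, -0.3, 5.1]
force: [-0.3, 0.5, -1.5]
gripper_width: 45.4
[368.77278101 -76.19968048  60.59470571] [179.92237336  -0.24305565   5.11663739] [ 0.22038269  0.0319454  -1.52793318]
```

View pics/w5.png

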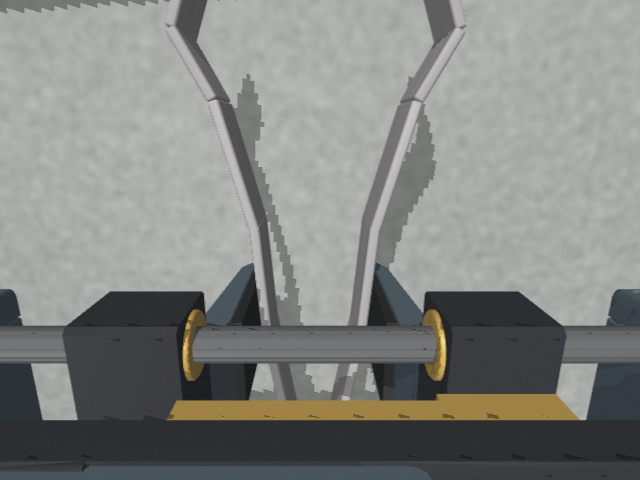

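```bash
python3 - <<'E'
from h import *
np.set_printoptions(precision=2,suppress=True)
c=calibration('wrist')
for z in (55,62,70,78,86):
    f=lambda a,b:((atz(c,a,z)+atz(c,b,z))/2,np.linalg.norm(atz(c,a,z)-atz(c,b,z)))
    B,b=f((262,218),(366,218));K,k=f((168,25),(464,25));print(z,B,b,k,np.linalg.norm(K-B))
E
```

```text
55 [409.52 -71.86  55.  ] 40.79147224162247 103.02650610067441 68.52243173881918
62 [410.97 -71.72  62.  ] 38.942330638455914 98.35615251472909 65.41620211984738
70 [412.64 -71.56  70.  ] 36.829025949122716 93.01860555936305 61.86622541245112
78 [414.3  -71.39  78.  ] 34.71572125978949 87.68105860399697 58.31624870505492
86 [415.96 -71.23  86.  ] 32.60241657045629 82.34351164863091 54.76627199765859
```

The view shows the tongs held with the jaws ahead: bends (262,218)/(366,218), kinks (168,25)/(464,25). The widths suggest a slight upward pitch, so I'll check numerically whether it's steady.

```bash
python3 -m jog '0 0 0 0 0 0;0 0 0 0 0 0;0 0 0 0 0 0;0 0 0 0 0 0;0 0 0 0 0 0;0 0 0 0 0 0' >/dev/null; python3 - <<'E'
from h import *
np.set_printoptions(precision=1,suppress=True)
a=cv2.imread('pics/w5.png')[:,:,::-1]; im,c=snap('wrist','w6.png'); s=state();print(s['ee_pos'],s['gripper_width'])
sh=cv2.phaseCorrelate(np.float32(cv2.cvtColor(a[:240],cv2.COLOR_RGB2GRAY)),np.float32(cv2.cvtColor(im[:240],cv2.COLOR_RGB2GRAY)));print(sh,np.abs(a.astype(int)-im)[:250].mean())
R_=[]
for cam in('wrist','scene','top'):
    if cam!='wrist': snap(cam,cam+'6.png')
    cc=calibration(cam)
    for q in('tongs_jaws','tongs_grip','tongs_left'):
        for r in tip_of(q,cam)[:3]: print(cam,q,np.array(r['location']),round(r['confidence'],2),atz(cc,r['location'],50))
E
```

```text
[368.7 -76.2  60.5] 45.860241184428425
((0.0869847475591996, -0.44662004700617786), 0.7978531744082769) 1.5430166666666667
scene tongs_jaws [295.1 262.2] 0.71 [475.5 -78.   50. ]
scene tongs_jaws [379.9 185.7] 0.63 [254.7 155.3  50. ]
scene tongs_jaws [245.1 192.6] 0.62 [ 245.3 -194.8   50. ]
scene tongs_grip [212.  190.2] 0.86 [ 228.9 -280.6   50. ]
scene tongs_grip [295.4 234.1] 0.8 [392.2 -72.6  50. ]
scene tongs_grip [395.2 214.8] 0.72 [354.9 179.7  50. ]
scene tongs_left [177.6 189. ] 0.8 [ 216.2 -370.2   50. ]
scene tongs_left [408.2 241.1] 0.74 [438.9 198.2  50. ]
scene tongs_left [288.2 205. ] 0.69 [297.6 -85.7  50. ]
top tongs_grip [448.5 338. ] 0.81 [ 200.5 -285.8   50. ]
top tongs_grip [259.4 293.4] 0.58 [315.1 178.1  50. ]
top tongs_left [481.7 343.9] 0.8 [ 185.5 -365.2   50. ]
top tongs_left [252.1 259.3] 0.49 [400.9 196.8  50. ]
```

```bash
cat > fit.py <<'E'
from h import *
from scipy.optimize import least_squares
def model(v,yaw,w,tcp):
    p,dx,dz,dy,aa=v   # pitch deg (jaws up), offsets of hinge from level expectation
    a=np.radians(aa); out=[]
    for r,hw in((118,27.5),(184,56.2)):
        for s in(1,-1):
            x=r*np.cos(a)+hw*np.sin(a)*0+hw*np.sin(a); y=s*(hw*np.cos(a)-r*np.sin(a))
            out.append([x-96,y,13])
    q=np.array(out)@R.from_euler('y',-p,degrees=True).as_matrix().T
    q=R.from_euler('z',yaw,degrees=True).apply(q+[16+dx,dy,-12+dz])
    return q+tcp
def fit(c,obs,tcp,yaw):
    f=lambda v:np.r_[np.ravel([proj(c,m)-o for m,o in zip(model(v,yaw,0,tcp),obs)]),np.array([v[1]/3,v[2]/3,v[3]/3,(v[4]-2.7)/.3])]
    s=least_squares(f,[0,0,0,0,2.7]);return s
if __name__=='__main__':
    np.set_printoptions(precision=2,suppress=True)
    st=state();s=fit(calibration('wrist'),[(262,218),(366,218),(168,25),(464,25)],st['ee_pos'],st['ee_rot'][2])
    print(s.x,s.fun)
E
python3 fit.py
```

```text
[ 14.89   5.29 -13.07   0.31   3.17] [-0.16  0.64  1.94  0.68 -0.46 -0.54 -0.93 -0.2   1.76 -4.36  0.1   1.56]
```

```bash
python3 - <<'E'
import cv2
a=cv2.imread('pics/scene6.png')[190:290,245:345];cv2.imwrite('pics/c11.png',cv2.resize(a,(600,600),interpolation=cv2.INTER_CUBIC))
E
```

```text
(no output)
```

View pics/c11.png

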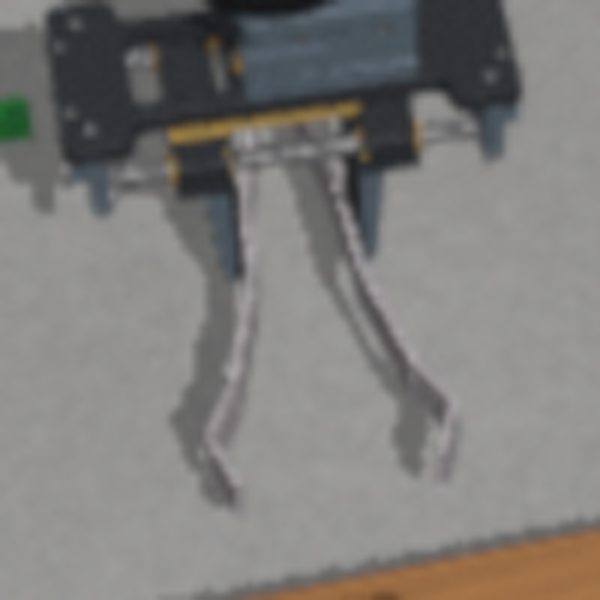

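The crop shows the jaws forward and roughly level: kinks at scene (279.2,263) and (321.3,257.5), bends at (287,237) and (304,232.5).

```bash
python3 - <<'E'
from h import *
np.set_printoptions(precision=1,suppress=True)
w=calibration('wrist');s=calibration('scene')
for n,a,b in(('kL',(168,25),(321.3,257.5)),('kR',(464,25),(279.2,263)),('bL',(262,218),(304.2,232.5)),('bR',(366,218),(287,236.7))):
    r=[ray(w,a),ray(s,b)];p=tri(r);print(n,p,[np.linalg.norm(np.cross(p-o,d)) for o,d in r])
E
```

```text
kL [472.7 -15.6  57. ] [np.float64(0.17506621007836093), np.float64(0.17506621007837841)]
kR [ 481.2 -115.6   60.2] [np.float64(0.4708972048573364), np.float64(0.4708972048573627)]
bL [412.9 -52.8  80.2] [np.float64(1.611128223995274), np.float64(1.6111282239953)]
bR [413.9 -91.5  69.9] [np.float64(1.58636430296179), np.float64(1.586364302961759)]
```

Kink triangulation gives z=58.6 with 0.3 mm residuals and 100 mm width, so the tongs are level. Jaw centre is about TCP + 115 mm ahead and 15 mm below. I'll raise and move forward gently, then measure the bun between the jaws.

```bash
python3 -m jog '0 0 -0.01 0 0 0;0 0 -0.03 0 0 0;0.01 0 -0.06 0 0 0;0.03 0 -0.09 0 0 0;0.05 -0.005 -0.12 0 0 0;0.075 -0.01 -0.15 0 0 0;0.1 -0.01 -0.18 0 0 0;0.125 -0.015 -0.2 0 0 0;0.15 -0.02 -0.22 0 0 0;0.175 -0.02 -0.235 0 0 0;0.19 -0.02 -0.24 0 0 0;0.2 -0.02 -0.24 0 0 0;0.205 -0.02 -0.24 0 0 0;0.205 -0.02 -0.24 0 0 0' && python3 - <<'E'
from h import *
np.set_printoptions(precision=1,suppress=True)
im,c=snap('wrist','w7.png'); s=state(); print(s['ee_pos'],s['ee_rot'],s['gripper_width'])
for q,z in(('bun_center',50),('bun',30),('tongs_jaws',s['ee_pos'][2]-15)):
    for r in tip_of(q,'wrist')[:2]: print(q,np.array(r['location']),round(r['confidence'],2),atz(c,r['location'],z))
    for r in spot_in(q,'wrist')[:1]: print(q,np.array(r['rect']),round(r['confidence'],2))
E
```

```text
time_s: 14.33
ee_pos: [469.0, -56.9, 180.3]
ee_rot: [179.9, -0.2, 5.1]
force: [-0.5, 0.1, -2.5]
gripper_width: 45.4
[468.6 -56.9 180.3] [179.9  -0.1   5.1] 45.204164063204765
bun_center [313.3  54.7] 0.65 [589.8 -45.1  50. ]
bun_center [269.2   2.4 359.9 101.4] 0.84
bun [314.4  60.7] 0.62 [589.5 -45.9  30. ]
bun [274.6   3.8 360.8 100.6] 0.58
tongs_jaws [165.    0.1 463.4 401. ] 0.61
```

View pics/w7.png

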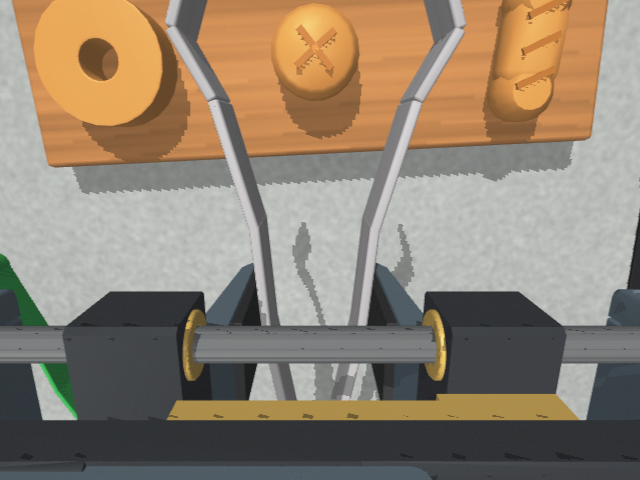

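The bun sits between the open jaws at (316,52), measured at (589.5,-46), and the tongs haven't moved in the grip (kinks again at (168,25)/(464,25)). Bagel (98,60) and roll (530,55) are well clear. I'll lower over the bun.

```bash
python3 -m jog '0.01 0 0.01 0 0 0;0.02 0 0.03 0 0 0;0.025 0.001 0.06 0 0 0;0.025 0.001 0.09 0 0 0;0.025 0.001 0.12 0 0 0;0.025 0.001 0.15 0 0 0;0.025 0.001 0.175 0 0 0;0.025 0.001 0.195 0 0 0;0.025 0.001 0.21 0 0 0;0.025 0.001 0.22 0 0 0;0.025 0.001 0.228 0 0 0;0.025 0.001 0.228 0 0 0' && python3 - <<'E'
from h import *
np.set_printoptions(precision=4,suppress=True)
s=state();print(s['ee_pos'],s['force'],rel([481,-56.5,64],[180,0,5.1]))
a=cv2.imread('pics/w7.png')[:,:,::-1]; im,c=snap('wrist','w8.png')
for q,z in(('bun_center',50),):
    for r in tip_of(q,'wrist')[:2]: print(q,np.array(r['location']),r['confidence'],atz(c,r['location'],z))
# tongs arm drift in camera: template of left/right arm bend
g=lambda x:cv2.cvtColor(x,cv2.COLOR_RGB2GRAY)
for x0,y0,x1,y1 in((205,85,240,115),(395,85,430,115),(245,200,275,235),(355,200,385,235)):
    t=g(a)[y0:y1,x0:x1]; r=cv2.matchTemplate(g(im)[y0-20:y1+20,x0-20:x1+20],t,cv2.TM_CCOEFF_NORMED);m=cv2.minMaxLoc(r);print(m[1],m[3][0]-20,m[3][1]-20)
E
```

```text
time_s: 15.68
ee_pos: [481.8, -56.4, 66.2]
ee_rot: [179.9, -0.2, 5.1]
force: [-0.3, 0.0, -0.5]
gripper_width: 45.4
[481.7904 -56.4492  66.2161] [-0.2643  0.0002 -0.4823] (array([-0.0016, -0.    ,  0.0044]), array([ 0.0006, -0.0017,  0.0001]))
bun_center [313.2  38.5] 0.59 [588.6227 -45.8658  50.    ]
0.9164829254150391 0 0
0.8966366648674011 0 0
0.8392020463943481 0 -1
0.7337502241134644 0 0
```

```bash
python3 -m jog '0 0 0 0 0 0;0 0 0 0 0 0;0 0 0 0 0 0;0 0 0 0 0 0;0 0 0 0 0 0;0 0 0 0 0 0;0 0 0 0 0 0;0 0 0 0 0 0;0 0 0 0 0 0;0 0 0 0 0 0' -0.6 22 && python3 - <<'E'
from h import *
s=state();print(s['force'],s['gripper_width']);im,c=snap('wrist','w9.png')
for q in('bun_center','tongs_jaws'):
    for r in tip_of(q,'wrist')[:2]: print(q,np.array(r['location']),r['confidence'],atz(c,r['location'],50))
    for r in spot_in(q,'wrist')[:1]: print(q,np.array(r['rect']),r['confidence'])
E
```

```text
time_s: 16.62
ee_pos: [482.7, -56.6, 67.3]
ee_rot: [179.9, -0.3, 5.1]
force: [-0.1, 0.5, 1.6]
gripper_width: 30.1
[-0.0719605   0.4721111   1.56648199] 30.134218963968166
bun_center [316.8  35.1] 0.73 [591.11597768 -47.2455283   50.        ]
bun_center [239.3   0.  390.7 113.1] 0.56
tongs_jaws [317.   37.1] 0.58 [590.43821577 -47.38367346  50.        ]
tongs_jaws [208.5   0.  419.1 404.5] 0.59
```

The width stopped at 30.1 mm, which is the stated value for jaws on the bun, and the bun and jaw points coincide. Lifting.

```bash
python3 -m jog '0 0 -0.005 0 0 0;0 0 -0.015 0 0 0;0 0 -0.03 0 0 0;0 0 -0.05 0 0 0;0 0 -0.07 0 0 0;0 0 -0.09 0 0 0;0 0 -0.11 0 0 0;0 0 -0.13 0 0 0;0 0 -0.15 0 0 0;0 0 -0.17 0 0 0;0 0 -0.185 0 0 0;0 0 -0.195 0 0 0;0 0 -0.202 0 0 0;0 0 -0.205 0 0 0;0 0 -0.205 0 0 0;0 0 -0.205 0 0 0' && python3 - <<'E'
from h import *
np.set_printoptions(precision=1,suppress=True)
s=state();print(s['ee_pos'],s['force'],s['gripper_width'])
L={}
for cam in('wrist','scene','top'):
    im,c=snap(cam,cam+'10.png')
    for q in('bun_center','tongs_jaws','finger_roll_center','bagel_center'):
        for r in tip_of(q,cam)[:2]:
            print(cam,q,np.array(r['location']),round(r['confidence'],2),atz(c,r['location'],155 if q[:2] in('bu','to') else 45))
            if q=='bun_center': L.setdefault(cam,ray(c,r['location']))
print('bun',tri([L[k] for k in L]))
E
```

```text
time_s: 18.2
ee_pos: [481.8, -56.4, 169.4]
ee_rot: [179.9, -0.2, 5.1]
force: [-0.0, -0.4, -1.7]
gripper_width: 30.1
[481.8 -56.4 169.4] [-0.  -0.4 -1.7] 30.1357051072072
wrist bun_center [313.5  37.1] 0.82 [588.8 -46.  155. ]
wrist bun_center [531.9  68.1] 0.7 [ 585.6 -129.1  155. ]
wrist finger_roll_center [530.6  68.1] 0.65 [ 606.4 -182.3   45. ]
wrist bagel_center [102.8  81.5] 0.98 [574.1  87.3  45. ]
scene bun_center [309.1 278.8] 0.84 [593.3 -49.7 155. ]
scene tongs_jaws [377.  186.1] 0.97 [347.9 128.5 155. ]
scene tongs_jaws [247.7 196.9] 0.85 [ 352.7 -177.   155. ]
scene finger_roll_center [249.8 315.8] 0.91 [ 607.7 -186.9   45. ]
scene bagel_center [372.9 294.2] 0.72 [576.9  93.9  45. ]
top finger_roll_center [401.4 177.9] 0.56 [ 604.5 -187.    45. ]
top bagel_center [295.2 192.1] 0.61 [573.1  86.7  45. ]
bun [589.9 -47.8 149.8]
```

```bash
python3 -m jog '0 0 0 0 0 0;0 0 0 0 0 0;0 0 0 0 0 0;0 0 0 0 0 0;0 0 0 0 0 0;0 0 0 0 0 0' && python3 - <<'E'
from h import *
im,c=snap('wrist');print([np.array(r['location']).round(1) for r in tip_of('bun_center','wrist')[:1]],state()['gripper_width'])
print(job_done())
E
```

```text
time_s: 19.45
ee_pos: [482.1, -56.4, 169.8]
ee_rot: [179.9, -0.3, 5.1]
force: [-0.6, -0.0, -1.3]
gripper_width: 29.9
[] 29.952271511337724
the job is handed in; nothing more can be done
None
```

The bun is lifted about 10 cm above the board, held still and squeezed in the steel tongs, and the job is handed in after about 20 s of robot time.

- **Setback:** On the first grip the tongs swung jaws-up when lifted. I laid them flat on the free counter in front of the board and regripped about 15 mm further back. They then stayed level.
- **Bun:** Its centre triangulated to z ≈ 150 mm after the lift, against 50 mm on the board. The squeeze stopped at 30.1 mm, the stated value for jaws closed on the bun, and read 30.0 mm at hand-in. I squeezed it only with the tongs.
- **Other breads:** The roll and bagel were measured within about 1 cm of their start positions after the lift, which is about the spread between measurements.
- **Checks that failed or disagreed:**
  - The detector missed the bun in the very last wrist picture. My picture views were used up, so I relied on the width and the steady arm pose (it had found the bun there at 0.82 confidence about a second earlier).
  - An early fit of the regripped tongs suggested a 15° upward pitch, but the two-view measurement showed them level, and I went with that.

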